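# Line up compressor bushings on the setup tray with a pusher bar

### The job

Take the pusher bar by its red grip and sweep all five loose bushings up the tray together with it into one straight row against the yellow fence, then press the whole row squarely home with the bar so that all five bear evenly: a firm, steady push of about 12 newtons in all for a second, never above 16. Then put the bar back down flat in its black rest and let go; touch the bushings with nothing but the bar, keep them standing, and leave the other things where they are.

Things in the scene. Friction and masses are not known exactly. Their poses are not given: they have to be found in the camera images.
- tray: fixed dark steel tray plate, 200 mm deep (its x, running from its open side near the robot to the fence) by 224 mm wide (y), top face 8 mm above the table; origin under the plate's centre, on the table. Green side rails along both y edges, inner faces at y = +-102 mm, their tops 20 mm above the table. Turned up to 0.3 rad either way; the open side always looks towards the robot
- fence: rigid yellow fence across the tray's far end, 224 mm wide, 12 mm thick, top 30 mm above the plate. Origin at the foot of its near face, mid-width, on the plate's top. x points into the fence (the way to push), y along the face, z up. A bushing touching it stands at x = -14 mm. Measured poses are not exact enough to press right: the force, and the moment about the vertical through the grip (zero when all bear evenly), must be felt
- bar: loose pusher bar (straightedge), 0.3 kg: aluminium beam 176 mm long (y), 20 mm thick (x), 24 mm tall, with a red grip block rising from its middle. Either long face (x = +10 or -10 mm) serves to push. Origin under its centre. It starts standing in the rest
- bar_grip (a point): point in the red grip, 58 mm above the bar's underside. The grip is 20 mm thick (x, pinch it there), 40 mm long (y), from 24 to 78 mm above the underside
- rest: fixed black shallow pocket for the bar: floor 4 mm above the table, inside 30 mm (x) by 186 mm (y), walls 12 mm above the table. Origin under its centre, on the table; its long axis is y. The bar stands in it on its underside, either way round
- bush1: brass bushing standing on the tray: cylinder 28 mm across, 24 mm tall, thin-walled, polished and oiled (friction about 0.2), about 0.05 kg, dark bore 20 mm across on top (solid to the touch); origin under its centre. Five lanes about 33 mm apart across the tray, one bushing in each, centres 40 to 100 mm short of the fence, at most 70 mm from the tray's centre line
- bush2: copper bushing standing on the tray: cylinder 28 mm across, 24 mm tall, thin-walled, polished and oiled (friction about 0.2), about 0.05 kg, dark bore 20 mm across on top (solid to the touch); origin under its centre. Five lanes about 33 mm apart across the tray, one bushing in each, centres 40 to 100 mm short of the fence, at most 70 mm from the tray's centre line
- bush3: brass bushing standing on the tray: cylinder 28 mm across, 24 mm tall, thin-walled, polished and oiled (friction about 0.2), about 0.05 kg, dark bore 20 mm across on top (solid to the touch); origin under its centre. Five lanes about 33 mm apart across the tray, one bushing in each, centres 40 to 100 mm short of the fence, at most 70 mm from the tray's centre line
- bush4: copper bushing standing on the tray: cylinder 28 mm across, 24 mm tall, thin-walled, polished and oiled (friction about 0.2), about 0.05 kg, dark bore 20 mm across on top (solid to the touch); origin under its centre. Five lanes about 33 mm apart across the tray, one bushing in each, centres 40 to 100 mm short of the fence, at most 70 mm from the tray's centre line
- bush5: brass bushing standing on the tray: cylinder 28 mm across, 24 mm tall, thin-walled, polished and oiled (friction about 0.2), about 0.05 kg, dark bore 20 mm across on top (solid to the touch); origin under its centre. Five lanes about 33 mm apart across the tray, one bushing in each, centres 40 to 100 mm short of the fence, at most 70 mm from the tray's centre line
- spray_can: bystander, leave alone: spray can, 60 mm across, 170 mm tall; origin at its underside
- grease_jar: bystander, leave alone: jar with yellow lid, 64 mm across, 70 mm tall; origin at its underside
- screwdriver: bystander, leave alone: screwdriver, 180 mm long, lying; origin at its underside
- collar: bystander, leave alone: steel ring collar, 44 mm across, 16 mm tall; origin at its underside
- block: bystander, leave alone: wooden block 120 x 50 x 30 mm; origin at its underside
- tub: bystander, leave alone: open white tub, 90 mm across, 90 mm tall; origin at its underside

How it is judged (in metres and radians):
On the way, in this order (a step that is already met when the one before it is completed fails the run):
1. the bar is held in the fingers and lifted at least 20 mm out of its rest (z of bar in the frame of rest above 0.024 m and contact force between the fingers and bar above 1 N), for 0.2 s.
2. all five bushings stand in a row within 2.5 mm of the fence and are pressed on it by the bar with 8 to 13.5 N in all, at least 1.3 N through each bushing, for 0.8 s (x of each of bush1, bush2, bush3, bush4, bush5 in the frame of fence above -0.0165 m and y of bush1 in the frame of fence between -0.095 and 0.095 m and z of each of bush1, bush2, bush3, bush4, bush5 in the frame of fence below 0.006 m and angle between each of bush1, bush2, bush3, bush4, bush5's own z axis and vertical below 0.1 rad and y of bush2 in the frame of fence between -0.095 and 0.095 m and y of bush3 in the frame of fence between -0.095 and 0.095 m and y of bush4 in the frame of fence between -0.095 and 0.095 m and y of bush5 in the frame of fence between -0.095 and 0.095 m and contact force between fence and anything else between 8 and 13.5 N and contact force between each of bar, fence and bush1 above 1.3 N and contact force between each of bar, fence and bush2 above 1.3 N and contact force between each of bar, fence and bush3 above 1.3 N and contact force between each of bar, fence and bush4 above 1.3 N and contact force between each of bar, fence and bush5 above 1.3 N), for 0.8 s.
At the end, for the whole second after the job is handed in: all five bushings stand upright on the tray at rest, each within 2.5 mm of touching the fence's face, and the bar stands flat in its rest (underside within 4 mm of the rest's floor, centred within 12 mm and within 7 degrees of its long axis, upright), at rest and released (x of each of bush1, bush2, bush3, bush4, bush5 in the frame of fence above -0.0165 m and y of bush1 in the frame of fence between -0.095 and 0.095 m and z of each of bush1, bush2, bush3, bush4, bush5 in the frame of fence below 0.006 m and angle between each of bush1, bush2, bush3, bush4, bush5's own z axis and vertical below 0.1 rad and y of bush2 in the frame of fence between -0.095 and 0.095 m and y of bush3 in the frame of fence between -0.095 and 0.095 m and y of bush4 in the frame of fence between -0.095 and 0.095 m and y of bush5 in the frame of fence between -0.095 and 0.095 m and linear speed of each of bush1, bush2, bush3, bush4, bush5, bar below 0.02 m/s and z of bar in the frame of rest below 0.008 m and horizontal distance between bar and rest below 0.012 m and angle between the y axis of bar and the y axis of rest, either way round below 0.12 rad and angle between bar's own z axis and vertical below 0.06 rad).
It fails at once if the fence is pressed with 17 N or more (contact force between fence and anything else above 17 N).
It fails at once if a bushing is tipped over (angle between any of bush1, bush2, bush3, bush4, bush5's own z axis and vertical above 0.5 rad).
It fails at once if the fingers or arm touch a bushing (contact force between any of the fingers, the arm and bush1 above 0.5 N or contact force between any of the fingers, the arm and bush2 above 0.5 N or contact force between any of the fingers, the arm and bush3 above 0.5 N or contact force between any of the fingers, the arm and bush4 above 0.5 N or contact force between any of the fingers, the arm and bush5 above 0.5 N).
It fails at once if a bystander is moved by more than 15 mm (distance of any of spray_can, grease_jar, screwdriver, collar, block, tub from where it was at the start of the episode above 0.015 m).
It also fails if it takes over 72 s, if anything falls off the work surface, if the arm or the gripper's body presses on something with over 40 N, if the wrist force passes 120 N, or if a joint passes its speed limit or range.

### The arm

A 6-joint arm with a two-finger parallel gripper is mounted at the origin on the work surface. World frame = base frame: x ahead of the robot, y to its left, z up, the work surface at z = 0. Lengths are in mm, angles in rad, forces in N, time in s.
With the tool pointing down it reaches from about 225 to 725 mm from the base axis. Payload 3.1 kg.
Tool frame: the origin (TCP) lies midway between the tips of the shut fingers; the grasp point (between the pads) lies 19 mm behind it; z points along the fingers, y is the line along which they close (so a half turn about z gives the same grasp; the last joint's range is limited). The gripper opens to 85 mm and grips with 20 to 120 N. Pads are 22 mm wide; open, the fingers measure 114 mm over their backs; the gripper's body (76 mm by 85 mm) begins 54 mm behind the grasp point. The pads swing forward as they close: fully open they stand 13 mm farther back than shut.
Start: joints at [-1.333, 0.048, 0.099, 1.622, 0, 1.443], TCP at [187.775, -490.263, 231.312] pointing down, gripper open.
Joint ranges: [-2.91, 2.91], [-0.99, 1.94], [-1.21, 1.42], [-2.12, 2.29], [-1.49, 1.47], [-3.14, 3.14]. Speed limits (rad/s): [2.79, 2.79, 3.14, 3.14, 3.14, 3.14].

### API

Orientations are given as a unit quaternion [x, y, z, w].
In Python, from rig import arm, read_camera gives the robot as it stands.
- The arm moves only by the tool carry_out, never from a script. Its argument "rows" is a list of rows, each an object with "linear": the shift along the tool's x, y, z in cm, a list of three; "twist": the turn about the tool's z in degrees; "grip": the finger opening in cm, from 0 to 8.54. In form: [{"linear": [tx, ty, tz], "twist": twist, "grip": grip}, ...]. A call has 1 to 5 rows; each row shifts and turns the commanded pose from where the row before left it, along the tool's axes as they then stand; what a row does not reach is not made up. A row lasts 1/12 s, in which the tool goes at most 41.7 mm and 7.16 degrees, less where a joint would pass 70% of its speed; a pose out of reach is approached as far as the arm can. A call with a gripper value outside its range is refused whole. The fingers move at their own pace and stop on an object; the grip force is fixed at half the most. Time passes only in rows, so rows that do not move let the fingers close. It gives the time, the measured TCP pose, the force, the opening and the grip force at its end, in the units of the state.
- arm.sense(): the state, without advancing time (a new reading comes with each control period).
- read_camera(name): name is "scene" or "side" or "wrist"; returns a dict with "img" (384x512x3 uint8, red, green, blue), "range_z" (384x512 float32, mm along the optical axis (not along the pixel's ray), 0 where there is no reading), "fx", "fy", "cx", "cy" (pixels), "k1" (the pictures are not rectified: a ray, as slopes to the right and down, at radius r is drawn at 1 + k1 r^2 times it, then the intrinsics apply), "position" and "orientation" of the camera in the world. Camera axes: x right, y down, z forward; pixel columns grow to the right and rows downward; lengths in mm; the calibration is good to about 2 mm. A picture is of the moment at which its call begins.
- arm.sign_off(): hands the job in; it is judged then, once.
The state is a dict: "time": time; "qpos": joint angles; "dq": joint speeds; "tau": joint torques, N m; "tool_pos": TCP position; "orientation": TCP orientation; "contact_force": force on the tool from outside, world axes, zero at the start; "moment": the same for the moment, N m; "finger_gap": finger opening in mm; "finger_force": force on a finger pad.
Only numpy, scipy, OpenCV 4.12 (cv2) and the standard library are available. Lean on these libraries where they do the work, as an engineer would, in place of code of your own. Each camera call takes 0.05 s, during which the arm holds its last target. There are 200 camera calls.

## Working session

There is one attempt and no reset: what is moved stays moved. The work goes in short steps, Python scripts to look and compute and a tool call to move; the robot and the scene stay as the last step left them, time stands still between calls to the robot, and variables do not carry over. Pictures are saved under pics/ and viewed, at most 10 in all, crops included, and the job is handed in when it is done.

Besides the shell and the picture viewer there is one more tool, called after ">>>" as a command line: name --argument value ..., lists and objects as JSON in quotes. carry_out: Moves the arm, as the interface text tells. Its arguments: {"type":"object","properties":{"rows":{"type":"array","items":{"type":"object","properties":{"linear":{"type":"array","items":{"type":"number"}},"twist":{"type":"number"},"grip":{"type":"number"}}}}},"required":["rows"]}

```bash
ls; mkdir -p pics; cat > h.py <<'E'
import numpy as np, cv2
from scipy.spatial.transform import Rotation as R
from rig import arm, read_camera
def cloud(c):
    h,w=c["range_z"].shape
    K=np.array([[c["fx"],0,c["cx"]],[0,c["fy"],c["cy"]],[0,0,1.]])
    v,u=np.mgrid[:h,:w]
    p=cv2.undistortPoints(np.stack([u,v],-1).reshape(-1,1,2).astype(np.float64),K,np.array([c["k1"],0,0,0.])).reshape(h,w,2)
    z=c["range_z"]
    P=np.dstack([p*z[...,None],z])
    W=P@R.from_quat(c["orientation"]).as_matrix().T+np.array(c["position"])
    W[z==0]=np.nan
    return W
E
python3 - <<'E'
from h import *
s=arm.sense(); print(s)
ims=[]
for n in ["scene","side"]:
    c=read_camera(n); np.save(f"pics/{n}.npy",cloud(c)); cv2.imwrite(f"pics/{n}0.png",c["img"][...,::-1]); print(n,c["position"],c["orientation"],c["k1"],c["fx"])
E
```

```text
pics
{'time': 0.0, 'qpos': array([-1.33284368e+00,  4.87444157e-02,  9.75860562e-02,  1.62200575e+00,
        4.45580990e-05,  1.44302632e+00]), 'dq': array([-0.00085876,  0.0020767 ,  0.00034151, -0.00123921, -0.00113055,
        0.00060221]), 'tau': array([ 5.30548768e-04, -3.38784707e+01,  3.20014071e+01,  2.02904450e-02,
       -6.65655648e-05,  6.02967617e-06]), 'tool_pos': array([ 187.62279591, -489.67090798,  230.11455986]), 'orientation': array([ 9.83326719e-01,  1.81843783e-01, -4.29438774e-05, -1.18332125e-03]), 'contact_force': array([-0.89579001, -1.13031849,  1.01996167]), 'moment': array([-0.03615725,  0.01817531,  0.02186871]), 'finger_force': 0.0, 'finger_gap': 85.32780937362648}
scene [1436.43112499  216.69054261  753.32202839] [ 0.52899541  0.72210271 -0.35980577 -0.26319448] -0.01342205171306351 438.9739706523454
side [ -118.14260705 -1135.13071501   979.5061219 ] [ 0.84871303 -0.2611868   0.12681195 -0.44202532] -0.017829228921584683 465.79414305737845
```

View pics/scene0.png

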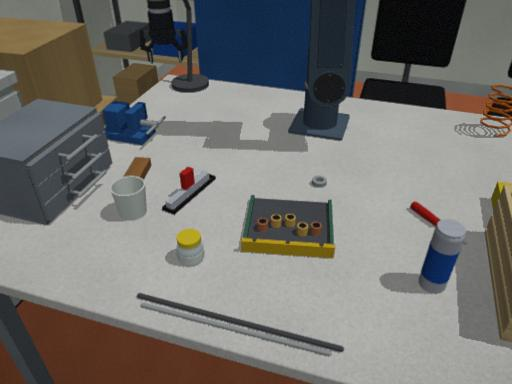

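View pics/side0.png

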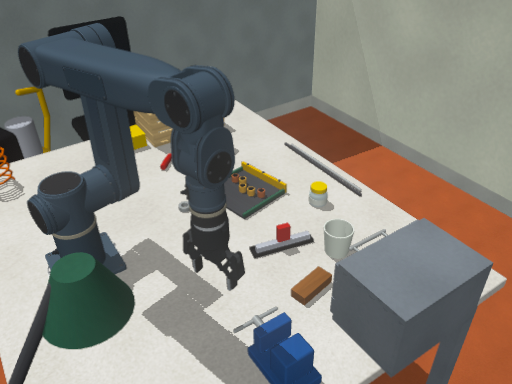

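The scene picture shows the bar in its rest at (190,190) with the red grip at (187,178). The tray is at (290,225), the fence front at (290,248), and the bushings run from (262,224) to (316,228). The side picture shows the bar at (282,243) and the tray at (245,190). Next I'll measure from both clouds.

```bash
cat > m.py <<'E'
from h import *
def rect(p):
    p=p[:,:2].astype(np.float32); (c,(w,h),a)=cv2.minAreaRect(p)
    d=np.linalg.svd(p-p.mean(0),full_matrices=False)[2][0]
    return np.round(c,1),np.round([w,h],1),round(a,1),"pca",round(float(np.degrees(np.arctan2(d[1],d[0]))),1)
for n in ["scene","side"]:
    W=np.load(f"pics/{n}.npy"); im=cv2.imread(f"pics/{n}0.png"); H=cv2.cvtColor(im,cv2.COLOR_BGR2HSV).astype(int)
    h,s,v=H[...,0],H[...,1],H[...,2]; x,y,z=W[...,0],W[...,1],W[...,2]
    with np.errstate(invalid='ignore'):
      bx={"scene":(160,220,160,215),"side":(245,320,215,258)}[n]
      tx={"scene":(235,340,190,260),"side":(215,292,155,220)}[n]
      B=np.zeros(z.shape,bool); B[bx[2]:bx[3],bx[0]:bx[1]]=1
      T=np.zeros(z.shape,bool); T[tx[2]:tx[3],tx[0]:tx[1]]=1
      red=(s>150)&((h<8)|(h>172)); g=red&B&(z>30)
      print(n,"grip z",np.percentile(z[g],[5,50,95]).round(1),"top",rect(W[g&(z>np.percentile(z[g],95)-5)]), "all", rect(W[g]))
      b=B&~red&(z>18)&(z<36); t=b&(z>np.percentile(z[b],90)-5); print(" bar z",np.percentile(z[b],[10,50,90]).round(1),rect(W[t]))
      k=B&(v<60)&(z<20)&(z>5); print(" rest",np.nanpercentile(z[k],[10,50,90]).round(1),rect(W[k]))
      f=T&(h>20)&(h<32)&(s>180)&(z>30); print(" fence z",np.percentile(z[f],[10,50,90]).round(1),"top",rect(W[f&(z>34)]))
      gr=T&(h>60)&(h<95)&(s>80); print(" green",np.percentile(z[gr],[10,50,90]).round(1),rect(W[gr]))
      q=T&(z>24)&(z<42)&(s>60)&(h<25)&~f
      q2=T&(z>26)&(z<40)&~((h>19)&(h<32)&(s>200))
      cnt,l,st,ce=cv2.connectedComponentsWithStats(q2.astype(np.uint8),connectivity=4)
      for i in range(1,cnt):
        if st[i,4]>10: print("  comp",ce[i].round(),st[i,4],W[l==i].mean(0).round(1),np.ptp(W[l==i],axis=0).round(1))
E
python3 m.py
```

```text
scene grip z [36.8 65.5 83.4] top (array([ 533.8, -275.3]), array([21.6, 39.3]), 81.1, 'pca', -10.4) all (array([ 533.3, -274.5]), array([22.5, 40.8]), 76.3, 'pca', -20.6)
 bar z [20.7 27.7 30.5] (array([ 531.7, -274. ]), array([ 23.9, 178. ]), 76.6, 'pca', -13.3)
 rest [ 6.7 11.2 14.1] (array([ 531.3, -269.1]), array([ 43.3, 197.6]), 76.7, 'pca', -15.9)
 fence z [31.9 37.3 39.7] top (array([682.5,  54.3]), array([ 16. , 216.6]), 11.7, 'pca', 101.7)Traceback (most recent call last):
  File "m.py", line 19, in <module>
    gr=T&(h>60)&(h<95)&(s>80); print(" green",np.percentile(z[gr],[10,50,90]).round(1),rect(W[gr]))
                                                                                       ~~~~^^^^^^^
  File "m.py", line 4, in rect
    d=np.linalg.svd(p-p.mean(0),full_matrices=False)[2][0]
      ~~~~~~~~~~~~~^^^^^^^^^^^^^^^^^^^^^^^^^^^^^^^^^
    u, s, vh = gufunc(a, signature=signature)
               ~~~~~~^^^^^^^^^^^^^^^^^^^^^^^^
    raise LinAlgError("SVD did not converge")
numpy.linalg.LinAlgError: SVD did not converge
```

```bash
sed -i 's/gr=T&(h>60)&(h<95)&(s>80)/gr=T\&(h>60)\&(h<95)\&(s>80)\&(z>-5)/' m.py; python3 m.py
```

```text
scene grip z [36.8 65.5 83.4] top (array([ 533.8, -275.3]), array([21.6, 39.3]), 81.1, 'pca', -10.4) all (array([ 533.3, -274.5]), array([22.5, 40.8]), 76.3, 'pca', -20.6)
 bar z [20.7 27.7 30.5] (array([ 531.7, -274. ]), array([ 23.9, 178. ]), 76.6, 'pca', -13.3)
 rest [ 6.7 11.2 14.1] (array([ 531.3, -269.1]), array([ 43.3, 197.6]), 76.7, 'pca', -15.9)
 fence z [31.9 37.3 39.7] top (array([682.5,  54.3]), array([ 16. , 216.6]), 11.7, 'pca', 101.7)
 green [17.7 20.3 22. ] (array([569.3,  30.8]), array([168. , 221.4]), 12.2, 'pca', 101.1)
  comp [290. 218.] 79 [583.4  36.7  32.2] [28.4 26.3  8.8]
  comp [276. 219.] 78 [597.    2.8  32. ] [29.8 27.1 10.8]
  comp [262. 222.] 79 [620.5 -26.7  32.1] [29.1 26.6 11. ]
  comp [302. 226.] 82 [607.1  73.6  31.9] [29.2 27.4  8.4]
  comp [316. 226.] 81 [595.  106.1  31.7] [28.1 26.4  9.3]
side grip z [35.5 63.5 83.7] top (array([ 529.5, -280.8]), array([17., 37.]), 77.2, 'pca', 170.6) all (array([ 529.4, -279.9]), array([23.3, 38.9]), 76.3, 'pca', 166.3)
 bar z [21.2 27.1 30.2] (array([ 531.1, -279.4]), array([ 24.9, 175.7]), 77.5, 'pca', 166.9)
 rest [ 5.8  9.  12.9] (array([ 526.4, -281.6]), array([ 40.6, 195.3]), 74.4, 'pca', 163.0)
 fence z [30.8 35.4 39.6] top (array([679.5,  46.9]), array([ 15.4, 217.1]), 10.5, 'pca', -78.7)
 green [16.2 19.1 21.3] (array([578.7,  29. ]), array([191.2, 227.2]), 9.5, 'pca', -109.1)
  comp [235. 175.] 36 [592.  100.5  31.4] [31.4 28.   9.2]
  comp [242. 178.] 34 [604.2  67.6  31.7] [25.1 29.2 11.3]
  comp [242. 185.] 34 [580.1  31.4  31.7] [25.  31.7 11.3]
  comp [250. 189.] 40 [593.5  -2.7  31.2] [32.1 34.2 10.3]
  comp [261. 190.] 38 [617.4 -31.7  31.4] [26.9 28.9  9.7]
```

```bash
cat >> h.py <<'E'
def plan(xyz,yawx,ds=35.,da=6.8):
    """rows taking the tool from its measured pose to xyz with tool x at yawx (deg)"""
    s=arm.sense(); p=np.array(s["tool_pos"]); M=R.from_quat(s["orientation"]).as_matrix()
    y0=np.degrees(np.arctan2(M[1,0],M[0,0])); d=(yawx-y0+180)%360-180; D=np.array(xyz)-p
    n=int(np.ceil(max(np.linalg.norm(D)/ds,abs(d)/da,1)))
    print("pos",p.round(1),"yaw",round(y0,2),"D",D.round(1),"turn",round(d,2),"n",n)
    for i in range(n):
        l=M.T@(D/n)/10; print([round(float(q),2) for q in l],"tw",round(-d/n,2))
        M=R.from_euler("z",d/n,degrees=True).as_matrix()@M
E
python3 -c "
from h import *
plan([531.4,-276.7,200],167)
W=np.load('pics/scene.npy')
for n,(u,v) in dict(tub=(130,185),jar=(189,235),block=(138,167),collar=(319,181)).items(): print(n,W[v,u].round())
"
```

```text
pos [ 187.7 -489.7  230.2] yaw 20.96 D [343.7 213.  -30.2] turn 146.04 n 22
[1.81, -0.34, 0.14] tw -6.64
[1.83, -0.13, 0.14] tw -6.64
[1.84, 0.08, 0.14] tw -6.64
[1.81, 0.29, 0.14] tw -6.64
[1.77, 0.5, 0.14] tw -6.64
[1.7, 0.7, 0.14] tw -6.64
[1.61, 0.89, 0.14] tw -6.64
[1.49, 1.07, 0.14] tw -6.64
[1.36, 1.24, 0.14] tw -6.64
[1.21, 1.39, 0.13] tw -6.64
[1.04, 1.52, 0.13] tw -6.64
[0.86, 1.63, 0.13] tw -6.64
[0.66, 1.71, 0.13] tw -6.64
[0.46, 1.78, 0.13] tw -6.64
[0.25, 1.82, 0.13] tw -6.64
[0.04, 1.84, 0.13] tw -6.64
[-0.17, 1.83, 0.13] tw -6.64
[-0.38, 1.8, 0.13] tw -6.64
[-0.59, 1.74, 0.13] tw -6.64
[-0.79, 1.66, 0.13] tw -6.64
[-0.97, 1.56, 0.13] tw -6.64
[-1.15, 1.44, 0.13] tw -6.64
tub [ 619. -401.   66.]
jar [ 762. -161.   73.]
block [ 490. -456.   33.]
collar [355.  70.   2.]
```

>>> carry_out --rows '[{"linear": [1.8, -0.35, 0.14], "twist": -6.64, "grip": 8.5}, {"linear": [1.83, -0.13, 0.14], "twist": -6.64, "grip": 8.5}, {"linear": [1.84, 0.08, 0.14], "twist": -6.64, "grip": 8.5}, {"linear": [1.81, 0.29, 0.14], "twist": -6.64, "grip": 8.5}, {"linear": [1.77, 0.5, 0.14], "twist": -6.64, "grip": 8.5}]'

```text
time: 0.52
tool_pos: [266.3, -441.1, 223.6]
orientation: [0.889, 0.458, 0.0, -0.001]
contact_force: [0.3, 0.0, 0.6]
finger_gap: 85.3
finger_force: 0.0
```

>>> carry_out --rows '[{"linear": [1.7, 0.7, 0.14], "twist": -6.64, "grip": 8.5}, {"linear": [1.61, 0.89, 0.14], "twist": -6.64, "grip": 8.5}, {"linear": [1.49, 1.07, 0.14], "twist": -6.64, "grip": 8.5}, {"linear": [1.36, 1.24, 0.14], "twist": -6.64, "grip": 8.5}, {"linear": [1.21, 1.39, 0.14], "twist": -6.64, "grip": 8.5}]'

```text
time: 0.93
tool_pos: [344.5, -392.6, 216.5]
orientation: [0.721, 0.693, 0.0, -0.001]
contact_force: [0.4, -0.4, 1.3]
finger_gap: 85.2
finger_force: 0.0
```

>>> carry_out --rows '[{"linear": [1.04, 1.52, 0.14], "twist": -6.64, "grip": 8.5}, {"linear": [0.86, 1.63, 0.14], "twist": -6.64, "grip": 8.5}, {"linear": [0.66, 1.71, 0.14], "twist": -6.64, "grip": 8.5}, {"linear": [0.46, 1.78, 0.14], "twist": -6.64, "grip": 8.5}, {"linear": [0.25, 1.82, 0.14], "twist": -6.64, "grip": 8.5}]'

```text
time: 1.35
tool_pos: [422.6, -344.3, 209.5]
orientation: [0.493, 0.87, 0.0, -0.001]
contact_force: [-0.2, 0.0, 0.2]
finger_gap: 84.9
finger_force: 0.0
```

>>> carry_out --rows '[{"linear": [0.04, 1.84, 0.14], "twist": -6.64, "grip": 8.5}, {"linear": [-0.17, 1.83, 0.14], "twist": -6.64, "grip": 8.5}, {"linear": [-0.38, 1.8, 0.14], "twist": -6.64, "grip": 8.5}, {"linear": [-0.59, 1.74, 0.14], "twist": -6.64, "grip": 8.5}, {"linear": [-0.79, 1.66, 0.14], "twist": -6.64, "grip": 8.5}]'

```text
time: 1.77
tool_pos: [500.7, -295.8, 202.4]
orientation: [0.224, 0.975, 0.0, -0.001]
contact_force: [0.3, 0.3, 0.5]
finger_gap: 85.3
finger_force: 0.0
```

>>> carry_out --rows '[{"linear": [-0.97, 1.56, 0.14], "twist": -6.64, "grip": 8.5}, {"linear": [-1.15, 1.44, 0.14], "twist": -6.64, "grip": 8.5}, {"linear": [0, 0, 0], "twist": 0, "grip": 8.5}]'

```text
time: 2.02
tool_pos: [533.4, -274.9, 198.9]
orientation: [0.11, 0.994, 0.001, -0.0]
contact_force: [-0.4, 0.2, -0.6]
finger_gap: 85.0
finger_force: 0.0
```

```bash
cat > w.py <<'E'
from h import *
import sys
c=read_camera("wrist"); W=cloud(c); np.save("pics/w.npy",W); cv2.imwrite(f"pics/w{sys.argv[1]}.png",c["img"][...,::-1])
s=arm.sense(); print(s["time"],s["tool_pos"].round(1),s["qpos"].round(2),s["contact_force"].round(2),s["moment"].round(3)); print(c["position"])
E
python3 w.py 1; python3 -c "
from h import *
plan([531.4,-276.7,200],167)"
```

```text
2.0667 [ 532.1 -275.9  199.2] [-0.59  0.24  0.25  1.58  0.   -0.37] [-1.21 -0.14  0.43] [0.034 0.011 0.02 ]
[ 460.93783556 -258.81821713  343.19620259]
pos [ 532.1 -275.9  199.2] yaw 167.14 D [-0.7 -0.8  0.8] turn -0.14 n 1
[0.06, -0.09, -0.08] tw 0.14
```

View pics/w1.png

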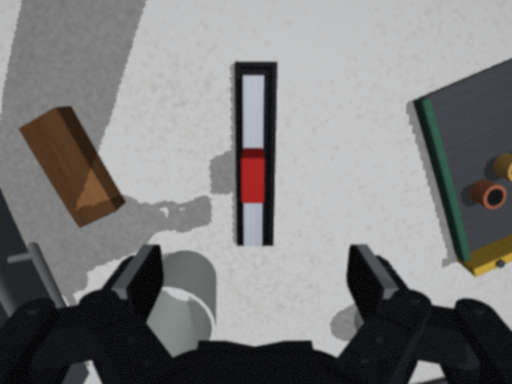

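The wrist view shows the bar upright in its rest, with beam ends at (254,75) and (253,245) and the grip at (253,177). The tub is lower left at (180,300) and the tray is on the right.

```bash
python3 - <<'E'
from h import *
W=np.load("pics/w.npy"); im=cv2.imread("pics/w1.png"); H=cv2.cvtColor(im,cv2.COLOR_BGR2HSV).astype(int); s=H[...,1];h=H[...,0];v=H[...,2];z=W[...,2]
B=np.zeros(z.shape,bool); B[55:250,228:282]=1
red=(s>150)&((h<8)|(h>172))
def r(m): c,d,a=cv2.minAreaRect(W[m][:,:2].astype(np.float32)); return np.round(c,1),np.round(d,1),round(a,1),W[m][:,2].mean().round(1)
g=B&red
print("grip top",r(g&(z>76)), "all",r(g&(z>35)))
b=B&~red&(z>22)&(z<34); b=cv2.erode(b.astype(np.uint8),np.ones((2,2)))>0
print("beam",r(b))
k=B&(v<50)&(z<20); print("rest",r(cv2.morphologyEx(k.astype(np.uint8),cv2.MORPH_OPEN,np.ones((3,3)))>0))
E
```

```text
grip top (array([ 530.7, -275.7]), array([19.5, 38.9]), 76.9, np.float64(83.3)) all (array([ 530.6, -275.8]), array([19.7, 38.9]), 77.3, np.float64(80.3))
beam (array([ 531.4, -275.6]), array([ 19.1, 174.4]), 77.2, np.float64(29.6))
rest (array([ 528.7, -273.2]), array([ 39.1, 194.3]), 77.1, np.float64(10.5))
```

>>> carry_out --rows '[{"linear": [0.1, 0, 3.5], "twist": 0, "grip": 8.5}, {"linear": [0, 0, 3.5], "twist": 0, "grip": 8.5}, {"linear": [0, 0, 3.5], "twist": 0, "grip": 8.5}, {"linear": [0, 0, 3.0], "twist": 0, "grip": 8.5}, {"linear": [0, 0, 2.0], "twist": 0, "grip": 8.5}]'

```text
time: 2.48
tool_pos: [527.5, -276.1, 41.2]
orientation: [0.114, 0.993, 0.001, -0.003]
contact_force: [-0.1, 0.4, -0.1]
finger_gap: 85.3
finger_force: 0.0
```

>>> carry_out --rows '[{"linear": [0, 0, 0], "twist": 0, "grip": 1.0}, {"linear": [0, 0, 0], "twist": 0, "grip": 1.0}, {"linear": [0, 0, 0], "twist": 0, "grip": 1.0}, {"linear": [0, 0, 0], "twist": 0, "grip": 1.0}, {"linear": [0, 0, 0], "twist": 0, "grip": 1.0}]'

```text
time: 2.9
tool_pos: [532.2, -278.3, 48.3]
orientation: [0.113, 0.994, -0.001, 0.002]
contact_force: [-0.1, -0.8, 0.4]
finger_gap: 24.7
finger_force: 0.0
```

>>> carry_out --rows '[{"linear": [0, 0, 0], "twist": 0, "grip": 1.0}, {"linear": [0, 0, 0], "twist": 0, "grip": 1.0}, {"linear": [0, 0, 0], "twist": 0, "grip": 1.0}]'

```text
time: 3.15
tool_pos: [532.1, -278.0, 48.2]
orientation: [0.113, 0.994, -0.001, 0.002]
contact_force: [0.2, -0.1, 5.5]
finger_gap: 19.4
finger_force: 59.5
```

>>> carry_out --rows '[{"linear": [0, 0, -1.5], "twist": 0, "grip": 1.0}, {"linear": [0, 0, -2.5], "twist": 0, "grip": 1.0}, {"linear": [0, 0, -3], "twist": 0, "grip": 1.0}, {"linear": [0, 0, -3], "twist": 0, "grip": 1.0}, {"linear": [0, 0, -2], "twist": 0, "grip": 1.0}]'

```text
time: 3.57
tool_pos: [530.9, -277.2, 167.9]
orientation: [0.113, 0.994, -0.001, 0.001]
contact_force: [0.9, -0.4, -1.7]
finger_gap: 19.2
finger_force: 59.0
```

>>> carry_out --rows '[{"linear": [0, 0, 0], "twist": 0, "grip": 1.0}, {"linear": [0, 0, 0], "twist": 0, "grip": 1.0}]'

```text
time: 3.73
tool_pos: [531.3, -277.4, 166.2]
orientation: [0.113, 0.994, -0.001, 0.001]
contact_force: [0.3, 1.4, -3.2]
finger_gap: 18.9
finger_force: 59.1
```

```bash
python3 -c "
from h import *
s=arm.sense();print(s['contact_force'],s['moment'],s['finger_gap'])
plan([537.5,23.4,130],101.3,da=6.5)"
```

```text
[ 0.33982501  1.40303354 -3.2054624 ] [ 0.01532847  0.07311307 -0.0086771 ] 18.902826041589833
pos [ 531.3 -277.4  166.2] yaw 167.04 D [  6.2 300.8 -36.2] turn -65.74 n 11
[0.56, 2.68, 0.33] tw 5.98
[0.83, 2.61, 0.33] tw 5.98
[1.1, 2.5, 0.32] tw 5.98
[1.36, 2.38, 0.32] tw 5.98
[1.6, 2.22, 0.32] tw 5.98
[1.82, 2.04, 0.32] tw 5.98
[2.02, 1.84, 0.32] tw 5.98
[2.2, 1.62, 0.32] tw 5.98
[2.36, 1.39, 0.32] tw 5.98
[2.49, 1.13, 0.32] tw 5.98
[2.6, 0.87, 0.32] tw 5.98
```

>>> carry_out --rows '[{"linear": [0.56, 2.68, 0.33], "twist": 5.98, "grip": 1.0}, {"linear": [0.83, 2.61, 0.33], "twist": 5.98, "grip": 1.0}, {"linear": [1.1, 2.5, 0.33], "twist": 5.98, "grip": 1.0}, {"linear": [1.36, 2.38, 0.33], "twist": 5.98, "grip": 1.0}, {"linear": [1.6, 2.22, 0.33], "twist": 5.98, "grip": 1.0}]'

```text
time: 4.15
tool_pos: [531.2, -138.2, 144.9]
orientation: [0.368, 0.93, 0.0, -0.003]
contact_force: [0.7, 0.4, -2.9]
finger_gap: 19.4
finger_force: 59.4
```

>>> carry_out --rows '[{"linear": [1.82, 2.04, 0.33], "twist": 5.98, "grip": 1.0}, {"linear": [2.02, 1.84, 0.33], "twist": 5.98, "grip": 1.0}, {"linear": [2.2, 1.62, 0.33], "twist": 5.98, "grip": 1.0}, {"linear": [2.36, 1.39, 0.33], "twist": 5.98, "grip": 1.0}, {"linear": [2.49, 1.13, 0.33], "twist": 5.98, "grip": 1.0}]'

```text
time: 4.57
tool_pos: [533.8, -1.9, 128.5]
orientation: [0.595, 0.804, -0.002, -0.003]
contact_force: [1.4, 0.1, -4.0]
finger_gap: 19.2
finger_force: 59.4
```

>>> carry_out --rows '[{"linear": [2.6, 0.87, 0.33], "twist": 5.98, "grip": 1.0}, {"linear": [0, 0, 0], "twist": 0, "grip": 1.0}, {"linear": [0, 0, 0], "twist": 0, "grip": 1.0}]'

```text
time: 4.82
tool_pos: [534.4, 25.5, 125.4]
orientation: [0.633, 0.774, -0.002, -0.003]
contact_force: [-0.1, -0.6, -4.6]
finger_gap: 19.2
finger_force: 59.4
```

```bash
python3 w.py 2; python3 -c "
from h import *
plan([537.5,23.4,54],101.3)"
```

```text
4.8667 [534.9  24.3 126.1] [-0.08  0.08 -0.07  1.42 -0.    1.29] [-0.02  0.37 -2.13] [-0.026  0.008 -0.07 ]
[520.65462596  98.6683061  269.74212382]
pos [534.9  24.3 126.1] yaw 101.39 D [  2.6  -0.9 -72.1] turn -0.09 n 3
[-0.05, 0.09, 2.4] tw 0.03
[-0.05, 0.09, 2.4] tw 0.03
[-0.05, 0.09, 2.4] tw 0.03
```

View pics/w2.png

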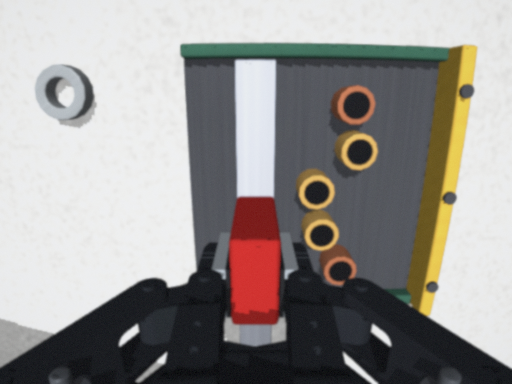

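The wrist view shows the held bar (beam from (255,60) downward), the five bushings at (355,105), (357,150), (316,190), (320,232) and (340,268), and the fence at right from (460,50) to (425,300). Everything is clear around the bar.

```bash
cat > t.py <<'E'
from h import *
import sys
W=np.load("pics/w.npy"); im=cv2.imread(f"pics/w{sys.argv[1]}.png"); H=cv2.cvtColor(im,cv2.COLOR_BGR2HSV).astype(int); s=H[...,1];h=H[...,0];v=H[...,2];x,y,z=W[...,0],W[...,1],W[...,2]
def r(m): c,d,a=cv2.minAreaRect(W[m][:,:2].astype(np.float32)); return np.round(c,1),np.round(d,1),round(a,1),np.median(W[m][:,2]).round(1)
def ang(m):
    p=W[m][:,:2]; d=np.linalg.svd(p-p.mean(0),full_matrices=False)[2][0]; return np.degrees(np.arctan2(d[1],d[0]))%180
f=(h>20)&(h<32)&(s>180)&(z>10)&(x>640)
# near face: below top
nf=f&(z>12)&(z<35); print("fence face",r(nf),ang(nf)); tp=f&(z>36.5); print("top",r(tp),ang(tp))
g=(h>60)&(h<95)&(s>80)&(z>16)&(y>100); print("left rail",r(g),ang(g))
pl=(z<12)&(z>4)&(x>600)&(x<660)&(y>-20)&(y<100)&(v<90); print("plate z",np.median(z[pl]).round(1))
beam=(s<60)&(v>120)&(y>45)&(y<125)&(x>490)&(x<560)&(z>60); print("beam",r(beam),ang(beam))
q=(z>22)&(z<40)&(x>560)&(x<655)&(s>100)&(h<25)
n,l,st,ce=cv2.connectedComponentsWithStats(q.astype(np.uint8),connectivity=4)
for i in range(1,n):
    if st[i,4]>60: print(" bush",ce[i].round(),st[i,4],r((l==i)&(z>np.percentile(z[l==i],90)-3)))
E
python3 t.py 2
```

```text
fence face (array([675.4,  56. ]), array([  2.6, 210.3]), 11.2, np.float64(25.0)) 101.55120035825482
  return _methods._mean(a, axis=axis, dtype=dtype,
  ret = ret.dtype.type(ret / rcount)
t.py:6: RuntimeWarning: Mean of empty slice.
  p=W[m][:,:2]; d=np.linalg.svd(p-p.mean(0),full_matrices=False)[2][0]; return np.degrees(np.arctan2(d[1],d[0]))%180
  ret = um.true_divide(
Traceback (most recent call last):
  File "t.py", line 9, in <module>
    nf=f&(z>12)&(z<35); print("fence face",r(nf),ang(nf)); tp=f&(z>36.5); print("top",r(tp),ang(tp))
                                                                                            ~~~^^^^
  File "t.py", line 6, in ang
    p=W[m][:,:2]; d=np.linalg.svd(p-p.mean(0),full_matrices=False)[2][0]; return np.degrees(np.arctan2(d[1],d[0]))%180
                    ~~~~~~~~~~~~~~~~~~~~~~~~~~~~~~~~~~~~~~~~~~~~~~~~~^^^
IndexError: index 0 is out of bounds for axis 0 with size 0
```

```bash
sed -i 's/tp=f&(z>36.5); print("top",r(tp),ang(tp))/print("zmax",z[f].max())/' t.py; python3 t.py 2
```

```text
fence face (array([675.4,  56. ]), array([  2.6, 210.3]), 11.2, np.float64(25.0)) 101.55120035825482
zmax 35.988821569357356
left rail (array([557.7, 136.6]), array([197.5,   9.1]), 11.6, np.float64(21.4)) 11.612590721015204
plate z 9.7
beam (array([528.5,  78.5]), array([30.5, 74.6]), 13.3, np.float64(107.3)) 101.70169129806187
 bush [456.  50.] 67 (array([654.7, 158.6]), array([0.8, 5. ]), 8.0, np.float64(37.2))
 bush [353. 104.] 731 (array([592.4, 104.8]), array([27.6, 26.3]), 11.5, np.float64(33.6))
 bush [356. 150.] 731 (array([603.9,  72.3]), array([27.2, 27.3]), 54.9, np.float64(33.7))
 bush [315. 189.] 651 (array([580.6,  35.2]), array([27.4, 26.3]), 28.2, np.float64(33.6))
 bush [319. 230.] 653 (array([593.5,   1.3]), array([27.2, 27.1]), 89.2, np.float64(33.5))
 bush [337. 265.] 570 (array([617.2, -27.4]), array([27. , 26.5]), 45.8, np.float64(33.6))
```

>>> carry_out --rows '[{"linear": [0, 0.05, 2.0], "twist": 0, "grip": 1.0}, {"linear": [0, 0.05, 2.0], "twist": 0, "grip": 1.0}, {"linear": [0, 0, 1.7], "twist": 0, "grip": 1.0}, {"linear": [0, 0, 1.0], "twist": 0, "grip": 1.0}, {"linear": [0, 0, 0.3], "twist": 0, "grip": 1.0}]'

```text
time: 5.28
tool_pos: [535.2, 23.2, 55.7]
orientation: [0.635, 0.773, -0.002, -0.002]
contact_force: [-0.6, -0.0, -2.2]
finger_gap: 19.2
finger_force: 59.3
```

>>> carry_out --rows '[{"linear": [0, 0, 0], "twist": 0, "grip": 1.0}, {"linear": [0, 0, 0], "twist": 0, "grip": 1.0}, {"linear": [0, 0, 0], "twist": 0, "grip": 1.0}]'

```text
time: 5.53
tool_pos: [539.0, 23.8, 60.6]
orientation: [0.634, 0.773, 0.001, 0.001]
contact_force: [-0.1, 0.3, -1.7]
finger_gap: 19.4
finger_force: 59.3
```

```bash
cat > f.py <<'E'
from h import *
s=arm.sense(); M=R.from_quat(s["orientation"]).as_matrix(); a=np.radians(11.5); n=np.array([np.cos(a),np.sin(a)]);t=np.array([-n[1],n[0]])
p=s["tool_pos"]; e=p[:2]-np.array([675.1,49.3])
print("t",s["time"],"pos",p.round(1),"fence xy",(e@n).round(1),(e@t).round(1),"yaw",np.degrees(np.arctan2(M[1,0],M[0,0])).round(2),"tilt",(M[:2,2]*57.3).round(2))
f=s["contact_force"]; print("Fn",(f[:2]@n).round(2),"Ft",(f[:2]@t).round(2),"Fz",f[2].round(2),"M",s["moment"].round(3),"grip",s["finger_gap"].round(1))
E
python3 f.py
```

```text
t 5.5333 pos [539.   23.8  60.6] fence xy -138.5 2.1 yaw 101.24 tilt [ 0.15 -0.02]Traceback (most recent call last):
  File "f.py", line 5, in <module>
    f=s["contact_force"]; print("Fn",(f[:2]@n).round(2),"Ft",(f[:2]@t).round(2),"Fz",f[2].round(2),"M",s["moment"].round(3),"grip",s["finger_gap"].round(1))
                                                                                                                                   ^^^^^^^^^^^^^^^^^^^^^
AttributeError: 'float' object has no attribute 'round'
```

>>> carry_out --rows '[{"linear": [0, 0, 0.3], "twist": 0, "grip": 1.0}, {"linear": [0, 0, 0.2], "twist": 0, "grip": 1.0}, {"linear": [0, 0, 0.1], "twist": 0, "grip": 1.0}, {"linear": [0, 0, 0], "twist": 0, "grip": 1.0}, {"linear": [0, 0, 0], "twist": 0, "grip": 1.0}]'

```text
time: 5.95
tool_pos: [537.8, 24.2, 53.2]
orientation: [0.634, 0.773, -0.0, -0.0]
contact_force: [-0.2, -0.3, -3.4]
finger_gap: 19.2
finger_force: 59.4
```

```bash
sed -i 's/s\["finger_gap"\].round(1)/s["finger_gap"]/' f.py; python3 f.py
```

```text
t 5.95 pos [537.8  24.2  53.2] fence xy -139.6 2.8 yaw 101.27 tilt [-0.01 -0.  ]
Fn -0.27 Ft -0.29 Fz -3.41 M [-0.01  -0.055  0.002] grip 19.18619710580901
```

>>> carry_out --rows '[{"linear": [0, 0.2, 0], "twist": 0, "grip": 1.0}, {"linear": [0, 0.4, 0], "twist": 0, "grip": 1.0}, {"linear": [0, 0.5, 0], "twist": 0, "grip": 1.0}, {"linear": [0, 0.5, 0], "twist": 0, "grip": 1.0}, {"linear": [0, 0.4, 0], "twist": 0, "grip": 1.0}]'

```text
time: 6.37
tool_pos: [558.4, 28.2, 53.3]
orientation: [0.634, 0.773, 0.0, 0.0]
contact_force: [0.2, -0.3, -2.2]
finger_gap: 19.1
finger_force: 59.6
```

>>> carry_out --rows '[{"linear": [0, 0.4, 0], "twist": 0, "grip": 1.0}, {"linear": [0, 0.4, 0], "twist": 0, "grip": 1.0}, {"linear": [0, 0.4, 0], "twist": 0, "grip": 1.0}, {"linear": [0, 0.4, 0], "twist": 0, "grip": 1.0}, {"linear": [0, 0.4, 0], "twist": 0, "grip": 1.0}]'

```text
time: 6.78
tool_pos: [577.4, 32.0, 53.1]
orientation: [0.634, 0.773, -0.0, -0.0]
contact_force: [-0.1, -0.4, -1.9]
finger_gap: 19.4
finger_force: 59.6
```

>>> carry_out --rows '[{"linear": [0, 0.4, 0], "twist": 0, "grip": 1.0}, {"linear": [0, 0.4, 0], "twist": 0, "grip": 1.0}, {"linear": [0, 0.4, 0], "twist": 0, "grip": 1.0}, {"linear": [0, 0.4, 0], "twist": 0, "grip": 1.0}, {"linear": [0, 0.4, 0], "twist": 0, "grip": 1.0}]'

```text
time: 7.2
tool_pos: [597.0, 35.9, 53.1]
orientation: [0.634, 0.773, -0.0, -0.0]
contact_force: [-0.9, -0.3, -3.2]
finger_gap: 19.3
finger_force: 59.5
```

```bash
python3 f.py; python3 w.py 3
```

```text
t 7.2 pos [597.   35.9  53.1] fence xy -79.2 2.5 yaw 101.26 tilt [-0.02  0.  ]
Fn -0.89 Ft -0.09 Fz -3.18 M [-0.022  0.122  0.001] grip 19.258017624130073
7.25 [597.9  36.   53.2] [-0.05  0.27 -0.01  1.29  0.    1.32] [ 0.91  0.44 -3.27] [ 0.032 -0.106  0.009]
[582.6210818  109.20092546 197.34614728]
```

View pics/w3.png

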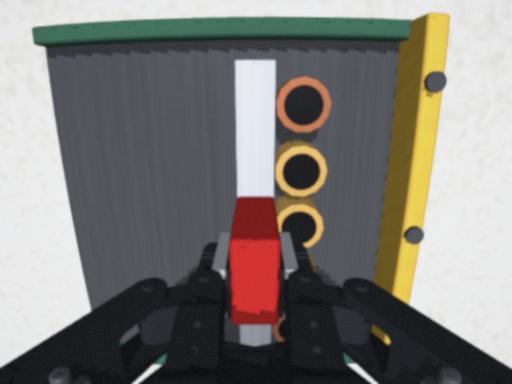

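The five bushings lie against the bar face as a row, visible at (303,105), (300,170) and (298,225). The fence face is at (395,150), so I'll continue the sweep.

>>> carry_out --rows '[{"linear": [0, 0.4, 0], "twist": 0, "grip": 1.0}, {"linear": [0, 0.4, 0], "twist": 0, "grip": 1.0}, {"linear": [0, 0.4, 0], "twist": 0, "grip": 1.0}, {"linear": [0, 0.4, 0], "twist": 0, "grip": 1.0}, {"linear": [0, 0.4, 0], "twist": 0, "grip": 1.0}]'

```text
time: 7.67
tool_pos: [616.7, 39.8, 53.2]
orientation: [0.634, 0.773, -0.0, -0.0]
contact_force: [-0.7, 0.0, -3.3]
finger_gap: 19.5
finger_force: 59.5
```

>>> carry_out --rows '[{"linear": [0, 0.4, 0], "twist": 0, "grip": 1.0}, {"linear": [0, 0.4, 0], "twist": 0, "grip": 1.0}, {"linear": [0, 0.3, 0], "twist": 0, "grip": 1.0}, {"linear": [0, 0.1, 0], "twist": 0, "grip": 1.0}, {"linear": [0, 0, 0], "twist": 0, "grip": 1.0}]'

```text
time: 8.08
tool_pos: [628.5, 42.2, 53.2]
orientation: [0.634, 0.773, 0.0, 0.0]
contact_force: [-0.3, 0.0, -3.1]
finger_gap: 19.2
finger_force: 59.5
```

```bash
cat > f.py <<'E'
from h import *
import sys
k=int(sys.argv[1]) if len(sys.argv)>1 else 6
a=np.radians(11.5); n=np.array([np.cos(a),np.sin(a)]);t=np.array([-n[1],n[0]])
L=[]
for i in range(k):
    if i: read_camera("side")
    s=arm.sense(); M=R.from_quat(s["orientation"]).as_matrix(); p=s["tool_pos"]; e=p[:2]-np.array([675.1,49.3]); f=s["contact_force"]
    L.append([e@n,e@t,p[2],np.degrees(np.arctan2(M[1,0],M[0,0])),f[:2]@n,f[:2]@t,f[2],*(s["moment"])])
L=np.array(L); print(s["time"],"x y z yaw",L[:,:4].mean(0).round(2),"Fn Ft Fz",L[:,4:7].mean(0).round(2),"M",L[:,7:].mean(0).round(3),"sd",L.std(0)[[4,9]].round(3),"Fn seq",L[:,4].round(1))
E
python3 f.py 8
```

```text
8.4333 x y z yaw [-47.4    2.29  53.31 101.26] Fn Ft Fz [-0.05 -0.13 -2.93] M [ 0.005 -0.013 -0.011] sd [0.282 0.029] Fn seq [-0.3 -0.6 -0.1  0.1 -0.   0.2  0.4 -0. ]
```

>>> carry_out --rows '[{"linear": [0, 0.1, 0], "twist": 0, "grip": 1.0}, {"linear": [0, 0.1, 0], "twist": 0, "grip": 1.0}, {"linear": [0, 0.1, 0], "twist": 0, "grip": 1.0}, {"linear": [0, 0.1, 0], "twist": 0, "grip": 1.0}, {"linear": [0, 0.1, 0], "twist": 0, "grip": 1.0}]'

```text
time: 8.85
tool_pos: [633.0, 43.1, 53.1]
orientation: [0.634, 0.773, -0.0, -0.0]
contact_force: [0.2, -0.4, -2.4]
finger_gap: 19.3
finger_force: 59.6
```

>>> carry_out --rows '[{"linear": [0, 0.05, 0], "twist": 0, "grip": 1.0}, {"linear": [0, 0.05, 0], "twist": 0, "grip": 1.0}]'

```text
time: 9.02
tool_pos: [634.0, 43.3, 53.1]
orientation: [0.634, 0.773, -0.0, -0.0]
contact_force: [-1.0, -0.6, -3.0]
finger_gap: 19.3
finger_force: 59.5
```

```bash
python3 f.py 4; python3 w.py 4 
```

```text
9.1667 x y z yaw [-41.45   2.28  53.14 101.26] Fn Ft Fz [-0.13 -0.28 -2.84] M [0.002 0.114 0.017] sd [0.672 0.017] Fn seq [-1.1  0.8 -0.4  0.2]
9.2167 [634.1  43.3  53.2] [-0.04  0.36  0.11  1.32  0.    1.34] [-0.13  0.69 -3.24] [-0.034  0.075 -0.014]
[619.67518983 116.56854706 197.39902516]
```

View pics/w4.png

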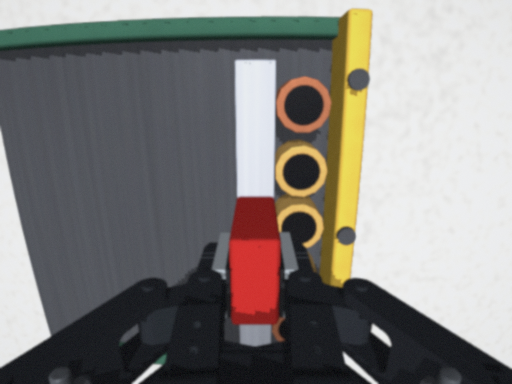

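The row of bushings is now almost at the fence, with only a thin gap near (332,105). I'll creep in from here.

>>> carry_out --rows '[{"linear": [0, 0.05, 0], "twist": 0, "grip": 1.0}, {"linear": [0, 0.05, 0], "twist": 0, "grip": 1.0}]'

```text
time: 9.38
tool_pos: [634.8, 43.4, 53.2]
orientation: [0.634, 0.773, -0.0, -0.0]
contact_force: [-1.0, -0.5, -3.2]
finger_gap: 19.1
finger_force: 59.5
```

>>> carry_out --rows '[{"linear": [0, 0.03, 0], "twist": 0, "grip": 1.0}, {"linear": [0, 0.02, 0], "twist": 0, "grip": 1.0}]'

```text
time: 9.55
tool_pos: [635.4, 43.6, 53.2]
orientation: [0.634, 0.773, -0.0, -0.0]
contact_force: [0.2, -0.3, -2.9]
finger_gap: 19.0
finger_force: 59.5
```

```bash
python3 f.py 6
```

```text
9.8 x y z yaw [-40.     2.27  53.2  101.26] Fn Ft Fz [-0.27 -0.33 -2.69] M [0.005 0.13  0.01 ] sd [0.425 0.022] Fn seq [ 0.2 -0.1  0.1 -1.  -0.1 -0.7]
```

>>> carry_out --rows '[{"linear": [0, 0.03, 0], "twist": 0, "grip": 1.0}, {"linear": [0, 0.02, 0], "twist": 0, "grip": 1.0}]'

```text
time: 9.97
tool_pos: [635.9, 43.6, 53.2]
orientation: [0.634, 0.773, -0.0, -0.0]
contact_force: [-1.7, -0.1, -3.1]
finger_gap: 19.2
finger_force: 59.5
```

>>> carry_out --rows '[{"linear": [0, 0.03, 0], "twist": 0, "grip": 1.0}, {"linear": [0, 0.02, 0], "twist": 0, "grip": 1.0}]'

```text
time: 10.13
tool_pos: [636.4, 43.7, 53.2]
orientation: [0.634, 0.773, -0.0, -0.0]
contact_force: [-0.2, 0.9, -3.9]
finger_gap: 19.2
finger_force: 59.5
```

```bash
python3 f.py 6
```

```text
10.3833 x y z yaw [-38.98   2.26  53.21 101.26] Fn Ft Fz [-0.37  0.2  -2.99] M [-0.035  0.129  0.004] sd [0.561 0.034] Fn seq [-0.  -1.1 -0.6 -0.7 -0.5  0.7]
```

>>> carry_out --rows '[{"linear": [0, 0.03, 0], "twist": 0, "grip": 1.0}, {"linear": [0, 0.02, 0], "twist": 0, "grip": 1.0}]'

```text
time: 10.55
tool_pos: [636.9, 43.8, 53.2]
orientation: [0.634, 0.773, -0.0, -0.0]
contact_force: [-0.5, 0.3, -2.4]
finger_gap: 19.2
finger_force: 59.5
```

```bash
python3 f.py 5
```

```text
10.75 x y z yaw [-38.5    2.27  53.22 101.26] Fn Ft Fz [-0.53  0.   -2.83] M [-0.031  0.137 -0.003] sd [0.591 0.017] Fn seq [-0.5  0.4 -0.3 -1.  -1.2]
```

>>> carry_out --rows '[{"linear": [0, 0.03, 0], "twist": 0, "grip": 1.0}, {"linear": [0, 0.02, 0], "twist": 0, "grip": 1.0}, {"linear": [0, 0, 0], "twist": 0, "grip": 1.0}]'

```text
time: 11.0
tool_pos: [637.4, 43.9, 53.2]
orientation: [0.634, 0.773, 0.0, 0.0]
contact_force: [-0.8, 0.3, -2.8]
finger_gap: 19.1
finger_force: 59.5
```

>>> carry_out --rows '[{"linear": [0, 0.02, 0], "twist": 0, "grip": 1.0}, {"linear": [0, 0.02, 0], "twist": 0, "grip": 1.0}]'

```text
time: 11.17
tool_pos: [637.8, 44.0, 53.2]
orientation: [0.634, 0.773, -0.0, -0.0]
contact_force: [-0.9, -0.7, -3.4]
finger_gap: 19.4
finger_force: 59.5
```

```bash
python3 f.py 5
```

```text
11.3667 x y z yaw [-37.59   2.27  53.21 101.26] Fn Ft Fz [-0.52 -0.2  -3.1 ] M [-0.029  0.118 -0.015] sd [0.486 0.029] Fn seq [-1.1 -0.2  0.2 -0.6 -1. ]
```

>>> carry_out --rows '[{"linear": [0, 0.02, 0], "twist": 0, "grip": 1.0}, {"linear": [0, 0.02, 0], "twist": 0, "grip": 1.0}]'

```text
time: 11.53
tool_pos: [638.2, 44.1, 53.2]
orientation: [0.634, 0.773, -0.0, -0.0]
contact_force: [-0.8, 0.1, -2.3]
finger_gap: 19.3
finger_force: 59.5
```

>>> carry_out --rows '[{"linear": [0, 0.02, 0], "twist": 0, "grip": 1.0}, {"linear": [0, 0.02, 0], "twist": 0, "grip": 1.0}]'

```text
time: 11.7
tool_pos: [638.4, 44.2, 53.2]
orientation: [0.634, 0.773, -0.0, -0.0]
contact_force: [-0.8, -0.6, -2.4]
finger_gap: 19.1
finger_force: 59.4
```

```bash
python3 f.py 5; python3 w.py 5; python3 - <<'E'
from h import *
import glob
W=np.load("pics/w.npy"); im=cv2.imread("pics/w5.png")
cv2.imwrite("pics/w5c.png",cv2.resize(im[10:260,230:400],None,fx=2.4,fy=2.4,interpolation=cv2.INTER_CUBIC))
E
```

```text
11.9 x y z yaw [-36.93   2.26  53.17 101.26] Fn Ft Fz [-1.3   0.21 -2.77] M [-0.03   0.223  0.051] sd [0.507 0.015] Fn seq [-1.  -1.5 -0.5 -1.9 -1.6]
11.95 [638.5  44.2  53.2] [-0.04  0.38  0.13  1.32 -0.    1.34] [-0.67 -0.11 -3.06] [-0.071  0.209  0.096]
[624.12046392 117.45608549 197.38930271]
```

View pics/w5c.png

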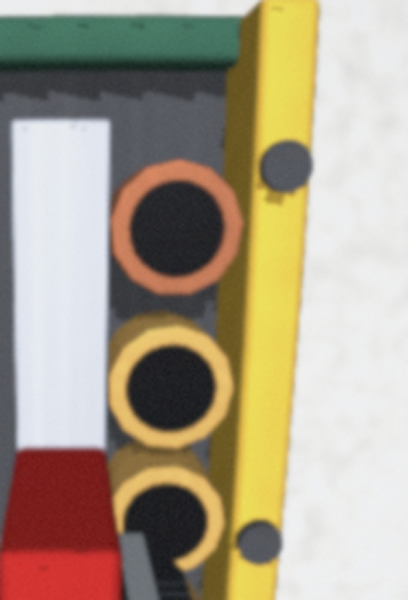

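Contact has begun: Fn is rising and Mz is positive, so the +y end bears first, and the crop shows the upper copper bushing touching the fence. I'll turn the bar slightly (negative twist) while pressing.

>>> carry_out --rows '[{"linear": [0, 0.01, 0], "twist": -0.1, "grip": 1.0}, {"linear": [0, 0.01, 0], "twist": -0.1, "grip": 1.0}]'

```text
time: 12.12
tool_pos: [638.7, 44.2, 53.2]
orientation: [0.633, 0.774, -0.0, -0.0]
contact_force: [-0.6, 0.1, -2.6]
finger_gap: 19.3
finger_force: 59.5
```

```bash
python3 f.py 6
```

```text
12.3667 x y z yaw [-36.68   2.26  53.18 101.46] Fn Ft Fz [-0.9  -0.23 -2.46] M [-0.074  0.275  0.039] sd [0.535 0.024] Fn seq [-0.5 -1.2 -0.1 -1.8 -0.8 -0.9]
```

>>> carry_out --rows '[{"linear": [0, 0.02, 0], "twist": -0.05, "grip": 1.0}, {"linear": [0, 0.02, 0], "twist": 0, "grip": 1.0}]'

```text
time: 12.53
tool_pos: [638.8, 44.2, 53.2]
orientation: [0.633, 0.774, -0.0, -0.0]
contact_force: [-1.8, -0.8, -1.9]
finger_gap: 19.4
finger_force: 59.6
```

```bash
python3 f.py 6
```

```text
12.7833 x y z yaw [-36.58   2.25  53.11 101.51] Fn Ft Fz [-2.18 -0.08 -2.32] M [-0.117  0.52   0.058] sd [0.471 0.023] Fn seq [-1.9 -2.2 -1.4 -2.1 -2.6 -2.9]
```

>>> carry_out --rows '[{"linear": [0, 0.02, 0], "twist": -0.1, "grip": 1.0}, {"linear": [0, 0.02, 0], "twist": 0, "grip": 1.0}]'

```text
time: 12.95
tool_pos: [638.9, 44.2, 53.0]
orientation: [0.632, 0.775, -0.001, -0.0]
contact_force: [-3.2, -1.3, -1.8]
finger_gap: 19.2
finger_force: 59.6
```

```bash
python3 f.py 6
```

```text
13.2 x y z yaw [-36.49   2.28  52.97 101.6 ] Fn Ft Fz [-3.57  0.08 -1.65] M [-0.267  0.958 -0.063] sd [0.572 0.02 ] Fn seq [-3.4 -3.4 -2.7 -3.3 -4.1 -4.5]
```

>>> carry_out --rows '[{"linear": [0, 0.04, 0], "twist": 0.04, "grip": 1.0}, {"linear": [0, 0.04, 0], "twist": 0, "grip": 1.0}]'

```text
time: 13.37
tool_pos: [639.0, 44.3, 52.8]
orientation: [0.632, 0.775, -0.001, -0.001]
contact_force: [-6.2, -1.2, -0.3]
finger_gap: 19.3
finger_force: 59.7
```

```bash
python3 f.py 6
```

```text
13.6167 x y z yaw [-36.36   2.32  52.76 101.57] Fn Ft Fz [-6.13 -0.23 -1.11] M [-0.337  1.418 -0.012] sd [0.43  0.033] Fn seq [-6.3 -5.7 -5.4 -6.6 -6.4 -6.3]
```

>>> carry_out --rows '[{"linear": [0, 0.04, 0], "twist": 0, "grip": 1.0}, {"linear": [0, 0.04, 0], "twist": 0, "grip": 1.0}]'

```text
time: 13.78
tool_pos: [639.1, 44.4, 52.6]
orientation: [0.632, 0.775, -0.002, -0.002]
contact_force: [-7.7, -2.1, -0.1]
finger_gap: 19.1
finger_force: 59.9
```

```bash
python3 f.py 6
```

```text
14.0333 x y z yaw [-36.29   2.37  52.62 101.56] Fn Ft Fz [-7.45 -0.31 -0.44] M [-0.402  1.732 -0.002] sd [0.384 0.018] Fn seq [-8.  -7.8 -7.3 -7.7 -7.  -7. ]
```

>>> carry_out --rows '[{"linear": [0, 0.05, 0], "twist": 0, "grip": 1.0}, {"linear": [0, 0.05, 0], "twist": 0, "grip": 1.0}]'

```text
time: 14.2
tool_pos: [639.2, 44.4, 52.6]
orientation: [0.632, 0.775, -0.002, -0.002]
contact_force: [-9.7, -1.5, 0.3]
finger_gap: 19.6
finger_force: 60.1
```

```bash
python3 f.py 6
```

```text
14.45 x y z yaw [-36.19   2.41  52.57 101.56] Fn Ft Fz [-8.99  0.16  0.47] M [-0.534  2.152  0.016] sd [0.466 0.015] Fn seq [-9.8 -8.6 -8.4 -9.1 -9.1 -8.8]
```

>>> carry_out --rows '[{"linear": [0, 0.05, 0], "twist": 0, "grip": 1.0}, {"linear": [0, 0.05, 0], "twist": 0, "grip": 1.0}, {"linear": [0, 0.03, 0], "twist": 0, "grip": 1.0}]'

```text
time: 14.7
tool_pos: [639.3, 44.5, 52.5]
orientation: [0.632, 0.775, -0.003, -0.003]
contact_force: [-12.5, -3.1, 3.1]
finger_gap: 19.5
finger_force: 60.3
```

```bash
python3 f.py 10
```

```text
15.15 x y z yaw [-36.07   2.44  52.52 101.56] Fn Ft Fz [-11.39   0.03   2.06] M [-6.560e-01  2.691e+00  2.000e-03] sd [0.61  0.024] Fn seq [-12.8 -10.8 -11.2 -10.8 -11.6 -12.  -10.9 -11.4 -11.5 -10.9]
```

>>> carry_out --rows '[{"linear": [0, 0, 0], "twist": 0, "grip": 1.0}, {"linear": [0, 0, 0], "twist": 0, "grip": 1.0}, {"linear": [0, 0, 0], "twist": 0, "grip": 1.0}, {"linear": [0, 0, 0], "twist": 0, "grip": 1.0}, {"linear": [0, 0, 0], "twist": 0, "grip": 1.0}]'

```text
time: 15.57
tool_pos: [639.3, 44.5, 52.5]
orientation: [0.632, 0.775, -0.003, -0.003]
contact_force: [-11.4, -2.5, 2.2]
finger_gap: 19.0
finger_force: 60.3
```

>>> carry_out --rows '[{"linear": [0, 0, 0], "twist": 0, "grip": 1.0}, {"linear": [0, 0, 0], "twist": 0, "grip": 1.0}, {"linear": [0, 0, 0], "twist": 0, "grip": 1.0}, {"linear": [0, 0, 0], "twist": 0, "grip": 1.0}, {"linear": [0, 0, 0], "twist": 0, "grip": 1.0}]'

```text
time: 15.98
tool_pos: [639.3, 44.5, 52.5]
orientation: [0.632, 0.775, -0.003, -0.003]
contact_force: [-11.3, -2.5, 2.1]
finger_gap: 18.9
finger_force: 60.3
```

```bash
python3 f.py 8
```

```text
16.3333 x y z yaw [-36.07   2.45  52.5  101.56] Fn Ft Fz [-11.27   0.17   1.99] M [-6.58e-01  2.67e+00 -2.00e-03] sd [0.373 0.037] Fn seq [-11.5 -11.9 -11.5 -11.  -11.2 -11.4 -11.1 -10.6]
```

>>> carry_out --rows '[{"linear": [0, 0.03, -0.02], "twist": 0, "grip": 1.0}, {"linear": [0, 0, 0], "twist": 0, "grip": 1.0}, {"linear": [0, 0, 0], "twist": 0, "grip": 1.0}, {"linear": [0, 0, 0], "twist": 0, "grip": 1.0}, {"linear": [0, 0, 0], "twist": 0, "grip": 1.0}]'

```text
time: 16.75
tool_pos: [639.3, 44.5, 52.5]
orientation: [0.632, 0.775, -0.004, -0.003]
contact_force: [-12.2, -1.4, 1.7]
finger_gap: 19.3
finger_force: 60.2
```

>>> carry_out --rows '[{"linear": [0, 0, 0], "twist": 0, "grip": 1.0}, {"linear": [0, 0, 0], "twist": 0, "grip": 1.0}, {"linear": [0, 0, 0], "twist": 0, "grip": 1.0}, {"linear": [0, 0, 0], "twist": 0, "grip": 1.0}, {"linear": [0, 0, 0], "twist": 0, "grip": 1.0}]'

```text
time: 17.17
tool_pos: [639.3, 44.5, 52.5]
orientation: [0.632, 0.775, -0.004, -0.003]
contact_force: [-11.7, -2.0, 2.0]
finger_gap: 19.2
finger_force: 60.2
```

```bash
python3 f.py 8
```

```text
17.5167 x y z yaw [-36.05   2.44  52.52 101.56] Fn Ft Fz [-12.08   0.24   1.72] M [-0.672  2.743  0.023] sd [0.275 0.031] Fn seq [-11.8 -12.1 -12.2 -12.5 -12.  -12.1 -11.6 -12.4]
```

The press was steady at about 12 N for over a second with Mz near zero. I'll back off straight and then lift.

>>> carry_out --rows '[{"linear": [0, -0.1, 0], "twist": 0, "grip": 1.0}, {"linear": [0, -0.1, 0], "twist": 0, "grip": 1.0}, {"linear": [0, -0.1, 0], "twist": 0, "grip": 1.0}, {"linear": [0, -0.1, 0], "twist": 0, "grip": 1.0}, {"linear": [0, -0.1, 0], "twist": 0, "grip": 1.0}]'

```text
time: 17.93
tool_pos: [638.8, 44.3, 53.0]
orientation: [0.632, 0.775, 0.0, -0.0]
contact_force: [-1.8, -0.6, -3.7]
finger_gap: 19.0
finger_force: 59.5
```

>>> carry_out --rows '[{"linear": [0, -0.2, 0], "twist": 0, "grip": 1.0}, {"linear": [0, -0.3, 0], "twist": 0, "grip": 1.0}, {"linear": [0, -0.5, 0], "twist": 0, "grip": 1.0}, {"linear": [0, -0.8, 0], "twist": 0, "grip": 1.0}, {"linear": [0, -1.0, 0], "twist": 0, "grip": 1.0}]'

```text
time: 18.35
tool_pos: [612.4, 38.7, 54.2]
orientation: [0.632, 0.775, 0.001, 0.001]
contact_force: [0.0, 0.1, -1.9]
finger_gap: 19.2
finger_force: 59.5
```

>>> carry_out --rows '[{"linear": [0, -1.0, 0], "twist": 0, "grip": 1.0}, {"linear": [0, -1.0, -0.5], "twist": 0, "grip": 1.0}, {"linear": [0, -0.5, -1.5], "twist": 0, "grip": 1.0}, {"linear": [0, 0, -2.5], "twist": 0, "grip": 1.0}, {"linear": [0, 0, -2.5], "twist": 0, "grip": 1.0}]'

```text
time: 18.77
tool_pos: [585.9, 33.6, 123.5]
orientation: [0.632, 0.775, -0.0, -0.0]
contact_force: [1.1, -0.1, -2.4]
finger_gap: 19.3
finger_force: 59.5
```

>>> carry_out --rows '[{"linear": [0, 0, -1.5], "twist": 0, "grip": 1.0}, {"linear": [0, 0, 0], "twist": 0, "grip": 1.0}, {"linear": [0, 0, 0], "twist": 0, "grip": 1.0}]'

```text
time: 19.02
tool_pos: [588.3, 33.6, 140.3]
orientation: [0.632, 0.775, 0.002, 0.002]
contact_force: [-0.2, 0.8, -3.8]
finger_gap: 19.2
finger_force: 59.7
```

```bash
python3 w.py 6; python3 f.py 1; python3 -c "
from h import *
c=read_camera('side'); a=c['img'][120:300,190:350,::-1]; cv2.imwrite('pics/s6.png',cv2.resize(a,None,fx=3,fy=3,interpolation=cv2.INTER_CUBIC))
plan([532.1,-278.0,160],167.04,da=6.2)"
```

```text
19.0667 [587.1  33.6 138.3] [-0.06  0.21  0.09  1.45  0.    1.31] [-0.48 -0.13 -2.98] [-0.046  0.089  0.016]
[572.86406229 106.78192794 284.37479054]
19.0667 x y z yaw [-89.4    2.17 138.29 101.57] Fn Ft Fz [-0.5  -0.04 -2.98] M [-0.046  0.089  0.016] sd [0. 0.] Fn seq [-0.5]
pos [586.2  33.6 137.1] yaw 101.57 D [ -54.1 -311.6   22.9] turn 65.47 n 11
[-2.68, -1.05, -0.21] tw -5.95
[-2.55, -1.32, -0.21] tw -5.95
[-2.4, -1.58, -0.21] tw -5.95
[-2.23, -1.82, -0.21] tw -5.95
[-2.03, -2.04, -0.21] tw -5.95
[-1.8, -2.24, -0.21] tw -5.95
[-1.56, -2.42, -0.21] tw -5.95
[-1.3, -2.56, -0.21] tw -5.95
[-1.03, -2.69, -0.2] tw -5.95
[-0.74, -2.78, -0.2] tw -5.95
[-0.45, -2.84, -0.2] tw -5.95
```

View pics/w6.png

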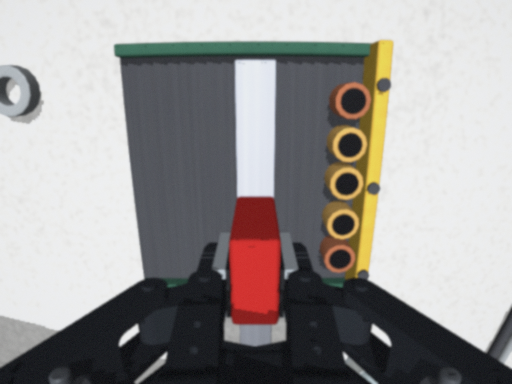

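All five bushings stand in a straight row on the fence, from (352,100) to (340,258), and the bar is clear. I'll carry it back to the rest.

>>> carry_out --rows '[{"linear": [-2.68, -1.05, -0.2], "twist": -5.95, "grip": 1.0}, {"linear": [-2.55, -1.32, -0.2], "twist": -5.95, "grip": 1.0}, {"linear": [-2.4, -1.58, -0.2], "twist": -5.95, "grip": 1.0}, {"linear": [-2.23, -1.82, -0.2], "twist": -5.95, "grip": 1.0}, {"linear": [-2.03, -2.04, -0.2], "twist": -5.95, "grip": 1.0}]'

```text
time: 19.53
tool_pos: [560.7, -108.8, 145.9]
orientation: [0.41, 0.912, -0.0, -0.002]
contact_force: [0.9, -0.5, -2.0]
finger_gap: 19.3
finger_force: 59.7
```

>>> carry_out --rows '[{"linear": [-1.8, -2.24, -0.2], "twist": -5.95, "grip": 1.0}, {"linear": [-1.56, -2.42, -0.2], "twist": -5.95, "grip": 1.0}, {"linear": [-1.3, -2.56, -0.2], "twist": -5.95, "grip": 1.0}, {"linear": [-1.03, -2.69, -0.2], "twist": -5.95, "grip": 1.0}, {"linear": [-0.74, -2.78, -0.2], "twist": -5.95, "grip": 1.0}]'

```text
time: 19.95
tool_pos: [536.1, -250.4, 155.9]
orientation: [0.162, 0.987, 0.001, -0.002]
contact_force: [1.1, 0.1, -2.5]
finger_gap: 19.2
finger_force: 59.7
```

>>> carry_out --rows '[{"linear": [-0.45, -2.84, -0.2], "twist": -5.95, "grip": 1.0}, {"linear": [0, 0, 0], "twist": 0, "grip": 1.0}, {"linear": [0, 0, 0], "twist": 0, "grip": 1.0}, {"linear": [0, 0, 0], "twist": 0, "grip": 1.0}]'

```text
time: 20.28
tool_pos: [531.8, -277.3, 158.4]
orientation: [0.114, 0.994, 0.001, -0.001]
contact_force: [0.0, 0.1, -2.7]
finger_gap: 19.0
finger_force: 59.9
```

```bash
python3 w.py 7; python3 -c "
from h import *
plan([532.1,-278.0,75],167.04,da=6.2)"
```

```text
20.3333 [ 532.  -276.9  158.8] [-0.59  0.24  0.17  1.5   0.   -0.37] [ 1.11  0.08 -3.17] [0.061 0.025 0.066]
[ 459.71156285 -260.62187444  302.83842871]
pos [ 532.  -276.9  158.8] yaw 167.01 D [  0.1  -1.1 -83.8] turn 0.03 n 3
[-0.02, -0.04, 2.79] tw -0.01
[-0.02, -0.04, 2.79] tw -0.01
[-0.02, -0.04, 2.79] tw -0.01
```

View pics/w7.png

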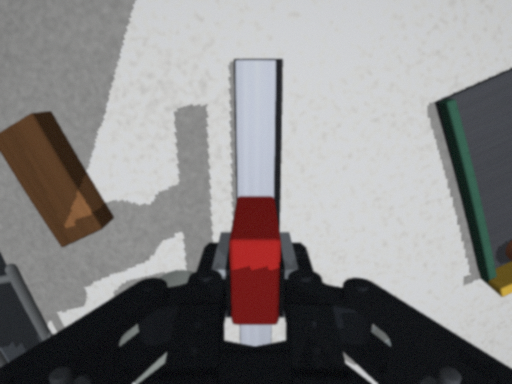

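The bar (beam end at (258,62)) hangs straight above the black rest, whose edge shows at (280,62). I'll lower it to just above the pocket and check.

>>> carry_out --rows '[{"linear": [0, -0.1, 2.5], "twist": 0, "grip": 1.0}, {"linear": [0, 0, 3], "twist": 0, "grip": 1.0}, {"linear": [0, 0, 2.5], "twist": 0, "grip": 1.0}, {"linear": [0, 0, 1.0], "twist": 0, "grip": 1.0}, {"linear": [0, 0, 0], "twist": 0, "grip": 1.0}]'

```text
time: 20.75
tool_pos: [529.8, -275.9, 65.9]
orientation: [0.112, 0.994, 0.002, -0.004]
contact_force: [-0.8, 0.0, -2.8]
finger_gap: 19.6
finger_force: 59.8
```

>>> carry_out --rows '[{"linear": [0, 0, 0], "twist": 0, "grip": 1.0}, {"linear": [0, 0, 0], "twist": 0, "grip": 1.0}, {"linear": [0, 0, 0], "twist": 0, "grip": 1.0}]'

```text
time: 21.0
tool_pos: [534.1, -279.9, 73.1]
orientation: [0.113, 0.994, -0.001, 0.002]
contact_force: [-0.2, 0.0, -3.4]
finger_gap: 19.1
finger_force: 59.8
```

```bash
python3 -c "
from h import *
s=arm.sense();print(s['contact_force'],s['moment'])
plan([532.1,-278.0,48.2],167.04,da=6.2)"
```

```text
[-0.23036775  0.01944647 -3.35924947] [0.00363939 0.02242356 0.00744649]
pos [ 534.1 -279.9   73.1] yaw 167.04 D [ -2.    1.9 -24.9] turn 0.0 n 1
[0.25, 0.14, 2.49] tw -0.0
```

>>> carry_out --rows '[{"linear": [0.2, 0.14, 0.4], "twist": 0, "grip": 1.0}, {"linear": [0, 0, 0.5], "twist": 0, "grip": 1.0}, {"linear": [0, 0, 0.5], "twist": 0, "grip": 1.0}, {"linear": [0, 0, 0], "twist": 0, "grip": 1.0}, {"linear": [0, 0, 0], "twist": 0, "grip": 1.0}]'

```text
time: 21.42
tool_pos: [530.1, -276.9, 55.5]
orientation: [0.113, 0.994, 0.0, -0.001]
contact_force: [-0.2, -0.2, -3.6]
finger_gap: 19.3
finger_force: 59.9
```

```bash
python3 -c "
from h import *
s=arm.sense();print(s['contact_force'],s['moment'])
plan([532.1,-278.0,48.2],167.04,da=6.2)"
```

```text
[-0.1830744  -0.22393535 -3.57912855] [0.05184126 0.0390969  0.00455164]
pos [ 530.1 -276.9   55.5] yaw 167.01 D [ 2.  -1.1 -7.3] turn 0.03 n 1
[-0.22, -0.06, 0.73] tw -0.03
```

>>> carry_out --rows '[{"linear": [-0.1, -0.06, 0.2], "twist": 0, "grip": 1.0}, {"linear": [0, 0, 0.2], "twist": 0, "grip": 1.0}, {"linear": [0, 0, 0.2], "twist": 0, "grip": 1.0}, {"linear": [0, 0, 0], "twist": 0, "grip": 1.0}, {"linear": [0, 0, 0], "twist": 0, "grip": 1.0}]'

```text
time: 21.83
tool_pos: [531.4, -278.0, 50.1]
orientation: [0.113, 0.994, 0.0, -0.0]
contact_force: [-0.0, 0.8, -2.1]
finger_gap: 19.5
finger_force: 59.9
```

```bash
python3 -c "
from h import *
s=arm.sense();print(s['contact_force'],s['moment'])
plan([532.1,-278.0,48.2],167.04,da=6.2)"
```

```text
[-0.00280449  0.76540492 -2.14144638] [ 0.01784438  0.00886562 -0.02045457]
pos [ 531.4 -278.    50.1] yaw 167.02 D [ 0.7 -0.  -1.9] turn 0.02 n 1
[-0.07, 0.01, 0.19] tw -0.02
```

>>> carry_out --rows '[{"linear": [0, 0, 0.1], "twist": 0, "grip": 1.0}, {"linear": [0, 0, 0.1], "twist": 0, "grip": 1.0}, {"linear": [0, 0, 0], "twist": 0, "grip": 1.0}, {"linear": [0, 0, 0], "twist": 0, "grip": 1.0}]'

```text
time: 22.17
tool_pos: [531.8, -278.2, 48.6]
orientation: [0.113, 0.994, -0.0, 0.0]
contact_force: [0.3, 1.0, -2.1]
finger_gap: 19.4
finger_force: 60.1
```

>>> carry_out --rows '[{"linear": [0, 0, 0.05], "twist": 0, "grip": 1.0}, {"linear": [0, 0, 0], "twist": 0, "grip": 1.0}, {"linear": [0, 0, 0], "twist": 0, "grip": 1.0}]'

```text
time: 22.42
tool_pos: [531.7, -278.2, 48.5]
orientation: [0.113, 0.994, -0.0, 0.0]
contact_force: [-1.5, 1.0, 0.7]
finger_gap: 19.5
finger_force: 60.4
```

>>> carry_out --rows '[{"linear": [0, 0, 0], "twist": 0, "grip": 3.0}, {"linear": [0, 0, 0], "twist": 0, "grip": 5.0}, {"linear": [0, 0, 0], "twist": 0, "grip": 8.5}, {"linear": [0, 0, 0], "twist": 0, "grip": 8.5}, {"linear": [0, 0, 0], "twist": 0, "grip": 8.5}]'

```text
time: 22.83
tool_pos: [531.7, -278.1, 48.0]
orientation: [0.113, 0.994, -0.0, 0.0]
contact_force: [-0.1, 0.0, -0.2]
finger_gap: 76.8
finger_force: 0.0
```

>>> carry_out --rows '[{"linear": [0, 0, 0], "twist": 0, "grip": 8.5}, {"linear": [0, 0, 0], "twist": 0, "grip": 8.5}, {"linear": [0, 0, -1], "twist": 0, "grip": 8.5}, {"linear": [0, 0, -2.5], "twist": 0, "grip": 8.5}, {"linear": [0, 0, -3], "twist": 0, "grip": 8.5}]'

```text
time: 23.25
tool_pos: [529.7, -276.8, 111.3]
orientation: [0.113, 0.994, 0.001, -0.003]
contact_force: [0.3, -1.1, 0.5]
finger_gap: 85.0
finger_force: 0.0
```

>>> carry_out --rows '[{"linear": [0, 0, -3], "twist": 0, "grip": 8.5}, {"linear": [0, 0, -3], "twist": 0, "grip": 8.5}, {"linear": [0, 0, -3], "twist": 0, "grip": 8.5}, {"linear": [0, 0, 0], "twist": 0, "grip": 8.5}, {"linear": [0, 0, 0], "twist": 0, "grip": 8.5}]'

```text
time: 23.67
tool_pos: [533.2, -279.1, 207.2]
orientation: [0.113, 0.994, -0.002, 0.003]
contact_force: [-0.7, 1.2, 0.2]
finger_gap: 85.2
finger_force: 0.0
```

```bash
python3 w.py 8; python3 - <<'E'
from h import *
c=read_camera("scene"); np.save("pics/scene.npy",cloud(c)); cv2.imwrite("pics/scene0.png",c["img"][...,::-1])
W=np.load("pics/w.npy"); im=cv2.imread("pics/w8.png"); H=cv2.cvtColor(im,cv2.COLOR_BGR2HSV).astype(int); s=H[...,1];h=H[...,0];z=W[...,2]
def r(m): c,d,a=cv2.minAreaRect(W[m][:,:2].astype(np.float32)); return np.round(c,1),np.round(d,1),round(a,1),np.median(z[m]).round(1)
B=np.zeros(z.shape,bool); B[40:265,215:295]=1
red=(s>150)&((h<8)|(h>172)); print("grip",r(red&B&(z>76)))
b=B&~red&(z>22)&(z<34); print("beam",r(cv2.erode(b.astype(np.uint8),np.ones((2,2)))>0))
E
python3 m.py 2>/dev/null | grep -A11 scene | head -11
```

```text
23.7167 [ 532.2 -278.5  204.7] [-0.59  0.24  0.26  1.59  0.   -0.37] [0.41 0.1  0.05] [-0.    -0.001 -0.009]
[ 459.87431241 -261.59932649  350.86900627]
grip (array([ 529.5, -277.5]), array([19.7, 38.3]), 77.8, np.float64(83.4))
beam (array([ 530.5, -277.1]), array([ 18.8, 173.5]), 77.1, np.float64(29.6))
scene grip z [37.3 64.8 83.4] top (array([ 532.3, -275.6]), array([20.5, 40.6]), 81.6, 'pca', -10.9) all (array([ 532.5, -274.6]), array([22.6, 40.7]), 81.6, 'pca', -20.6)
 bar z [20.7 27.8 30.6] (array([ 531., -276.]), array([ 22.9, 177.1]), 77.2, 'pca', -13.0)
 rest [ 6.1 10.9 13.9] (array([ 531.6, -266.5]), array([ 40.1, 197.9]), 74.9, 'pca', -15.6)
 fence z [31.9 37.1 39.7] top (array([679.7,  53.4]), array([ 23.7, 216.5]), 12.6, 'pca', 101.5)
 green [17.  20.3 22.1] (array([568.8,  31. ]), array([168.4, 220.6]), 11.3, 'pca', 101.4)
  comp [260. 236.] 56 [674.5 -15.5  33. ] [22.4 27.2  6.5]
  comp [274. 237.] 59 [667.6  16.5  32.7] [22.4 26.1  5.5]
  comp [288. 238.] 59 [660.7  51.8  32.9] [30.9 24.9 11.3]
  comp [302. 239.] 62 [654.   83.5  32.6] [22.2 27.1  8.6]
  comp [316. 240.] 62 [648.  116.7  33.1] [33.5 28.  12.5]
side grip z [35.5 63.5 83.7] top (array([ 529.5, -280.8]), array([17., 37.]), 77.2, 'pca', 170.6) all (array([ 529.4, -279.9]), array([23.3, 38.9]), 76.3, 'pca', 166.3)
```

View pics/w8.png

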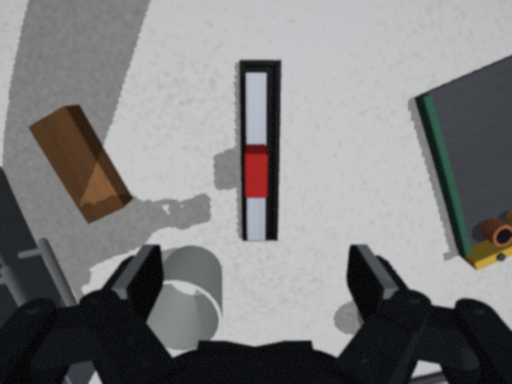

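The bar sits flat in its rest, at the same height as before with its beam from (256,72) to (255,240). The five bushings stand in an even row on the fence.

```bash
python3 -c "
from h import *
print(arm.sign_off())"
```

```text
the job is handed in; nothing more can be done
None
```

I swept all five bushings onto the fence, pressed them at about 12 N (wrist reading) for over a second with almost no twist, put the bar back flat in its rest, released it and handed the job in; no verdict came back.

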